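Balance a cart wheel with matching weights and turn it once round

ROBOT

A 6-joint arm with a two-finger parallel gripper is mounted at the origin on the work surface. World frame = base frame: x ahead of the robot, y to its left, z up, the work surface at z = 0. Lengths are in m, angles in rad, forces in N, time in s.
With the tool pointing down it reaches from about 0.225 to 0.875 m from the base axis. Payload 3.4 kg.
Tool frame: the origin (TCP) lies at the very end of the fingers, on their centre line; the grasp point (between the pads) lies 19 mm behind it (manip.tcp_to_grasp is the distance from the TCP to the grasp point, in m); z points along the fingers, y is the line along which they close (so a half turn about z gives the same grasp; the last joint's range is limited). The gripper opens to 85 mm and grips with 20 to 120 N. Pads are 22 mm wide; open, the fingers measure 114 mm over their backs; the gripper's body (76 mm by 85 mm) begins 54 mm behind the grasp point. The pads swing forward as they close: fully open they stand 13 mm farther back than shut.
Start: joints at [1.226, 0.276, 1.505, -0, 1.361, -0.121], TCP at [0.128, 0.561, 0.231] pointing down, gripper open.
Joint ranges: [-2.89, 2.89], [-0.75, 2.08], [0.22, 2.7], [-1.18, 4.32], [0.11, 2.71], [-2.7, 2.7]. Speed limits (rad/s): [2.57, 2.57, 3.14, 3.14, 3.14, 3.14].

INTERFACE

Orientations are given as a unit quaternion [w, x, y, z].
In Python, from rig import status, get_image, job, manip gives the robot as it stands.
- The arm moves only by the tool apply_moves, never from a script. Its arguments are lists of equal length, an entry for each row: "xyz": the shift along the tool's x, y, z each as a share of 0.3 m, from -1 to 1, a list of three; "rot": the turn, a rotation vector about the tool's x, y, z each as a share of 60 degrees, from -1 to 1, a list of three; "hand": the opening, from -1 (shut) to 1 (fully open). A call has 1 to 8 rows; each row shifts and turns the commanded pose from where the row before left it, along the tool's axes as they then stand; what a row does not reach is not made up. A row lasts 1/8 s, in which the tool goes at most 62.5 mm and 10.7 degrees, less where a joint would pass 70% of its speed; a pose out of reach is approached as far as the arm can. A call with a number of a shift or a turn outside -1 to 1 is refused whole. A call with a gripper value outside its range is refused whole. The fingers move at their own pace and stop on an object; "force" is the grip in N (left out, the last holds). Time passes only in rows, so rows that do not move let the fingers close. It gives the time, the measured TCP pose, the force, the opening and the grip force at its end, in the units of the state.
- status.get_state(): the state, without advancing time (a new reading comes with each control period).
- get_image(name): name is "side" or "top" or "wrist"; returns a dict with "pixels" (400x640x3 uint8, red, green, blue), "fovy" (degrees; the focal length in pixels is half the picture's height over the tangent of half this angle, whatever the lens; pixels are square), "cx", "cy" (the principal point, pixels), "origin" and "orientation" of the camera in the world; the wrist camera has in their place "tool_from_camera" (4x4, takes a point from camera to tool coordinates, whose origin is the TCP and whose axes are the flange's). Camera axes: x right, y down, z forward; pixel columns grow to the right and rows downward; lengths in m; the calibration is good to about 2 mm. A picture is of the moment at which its call begins: read the wrist's pose just before it. There is no depth.
- job.sign_off(): hands the job in; it is judged then, once.
The state is a dict: "clock": time; "qpos": joint angles; "qd": joint speeds; "effort": joint torques, N m; "position": TCP position; "ee_rot": TCP orientation; "contact_force": force on the tool from outside, world axes, zero at the start; "moment": the same for the moment, N m; "width": finger opening in m; "gripper_force": force on a finger pad.
Only numpy, scipy, OpenCV 4.12 (cv2) and the standard library are available. Lean on these libraries where they do the work, as an engineer would, in place of code of your own. Each camera call takes 0.05 s, during which the arm holds its last target. There are 200 camera calls.

TASK

The cart wheel lying flat on the balancing stand carries two different steel weights in two of its four dishes. Without turning the wheel, take the weights of the same two kinds from the wooden rack and stand each one flat in the dish straight across the hub from its twin, leaving the other weights and everything else where they are. Then turn the wheel one full turn, either way, by its upright handle until the handle is back where it began, with all four weights still standing in their dishes, and let go.

Things in the scene. Friction and masses are not known exactly. Their poses are not given: they have to be found in the camera images.
- slim_1: slim round bare-steel weight, upright cylinder 26 mm diameter, 26 mm tall, about 0.1 kg; origin at the centre of its underside, z up; same kind as slim_2. It starts either on the rack or in a dish of the wheel
- slim_2: slim round bare-steel weight, upright cylinder 26 mm diameter, 26 mm tall, about 0.1 kg; origin at the centre of its underside, z up; same kind as slim_1. It starts on the rack
- wide_1: wide round bare-steel weight, upright cylinder 44 mm diameter, 26 mm tall, about 0.3 kg; origin at the centre of its underside, z up; same kind as wide_2. It starts either on the rack or in a dish of the wheel
- wide_2: wide round bare-steel weight, upright cylinder 44 mm diameter, 26 mm tall, about 0.3 kg; origin at the centre of its underside, z up; same kind as wide_1. It starts on the rack
- square_1: square bare-steel weight, block 34 x 34 mm (sides along its x and y), 26 mm tall, about 0.24 kg; origin at the centre of its underside, z up; same kind as square_2. It starts either on the rack or in a dish of the wheel
- square_2: square bare-steel weight, block 34 x 34 mm (sides along its x and y), 26 mm tall, about 0.24 kg; origin at the centre of its underside, z up; same kind as square_1. It starts on the rack
- dish_0 (a point): one of four shallow dark steel dishes fixed to the wheel's flat disc, 75 mm from the hub's axis; point at the centre of its flat floor (52 mm above the bench). Inside diameter 60 mm, wall 3 mm thick and 5 mm high. dish_2 lies straight across the hub from it
- dish_1 (a point): one of four shallow dark steel dishes fixed to the wheel's flat disc, 75 mm from the hub's axis; point at the centre of its flat floor (52 mm above the bench). Inside diameter 60 mm, wall 3 mm thick and 5 mm high. dish_3 lies straight across the hub from it
- dish_2 (a point): one of four shallow dark steel dishes fixed to the wheel's flat disc, 75 mm from the hub's axis; point at the centre of its flat floor (52 mm above the bench). Inside diameter 60 mm, wall 3 mm thick and 5 mm high. dish_0 lies straight across the hub from it
- dish_3 (a point): one of four shallow dark steel dishes fixed to the wheel's flat disc, 75 mm from the hub's axis; point at the centre of its flat floor (52 mm above the bench). Inside diameter 60 mm, wall 3 mm thick and 5 mm high. dish_1 lies straight across the hub from it
- hub (a point): the wheel's axis, at the height of the dish floors (52 mm above the bench): black rubber cart wheel, 260 mm diameter, lying flat on a low stand, top face 50 mm above the bench; steel hub and nut 48 mm across rising to 71 mm above the bench
- handle_top (a point): top end of the wheel's upright black handle: a freely revolving cylinder 24 mm diameter and 62 mm long, top 137 mm and lower end 75 mm above the bench, 72 mm from the hub's axis, carried by a flat steel arm; it stands midway between two neighbouring dishes (dish_0 and dish_1)
- wheel (a joint): angle of the wheel about its upright axis, rad, 0 at the start, grows anticlockwise seen from above; turns freely with a little friction, both ways, stops at 7.5 and -7.5
- rack: low fixed plywood rack, board 190 x 200 mm, flat top 52 mm above the bench, on which four weights stand at the start in two rows of two; origin on the bench under its centre
- jar: bystander: glass jar 64 mm diameter, 85 mm tall; origin at the centre of its underside
- wrench: bystander: steel wrench 150 mm long lying on the bench; origin at its middle underside
- carton: bystander: cardboard carton 70 x 90 x 60 mm; origin at the centre of its underside
Things that resemble listed ones, but are neither listed nor needed, are in the scene too. What is shaped like the wide_2 but turquoise is not meant.

How it is judged:
By the outcome, as a careful person would: the job done as asked, in the order asked, and still so for the second after the job is handed in, with the robot touching nothing.
It also fails if it takes over 72 s, if anything falls off the work surface, if the arm or the gripper's body presses on something with over 40 N, if the wrist force passes 120 N, or if a joint passes its speed limit or range.

## Working session

There is one attempt and no reset: what is moved stays moved. The work goes in short steps, Python scripts to look and compute and a tool call to move; the robot and the scene stay as the last step left them, time stands still between calls to the robot, and variables do not carry over. Pictures are saved under pics/ and viewed, at most 10 in all, crops included, and the job is handed in when it is done.

Besides the shell and the picture viewer there is one more tool, called after ">>>" in YAML: its name, and indented under it one key for each argument. apply_moves: Moves the arm, as the interface text tells. Its arguments: {"type":"object","properties":{"xyz":{"type":"array","items":{"type":"array","items":{"type":"number","minimum":-1,"maximum":1}}},"rot":{"type":"array","items":{"type":"array","items":{"type":"number","minimum":-1,"maximum":1}}},"hand":{"type":"array","items":{"type":"number"}},"force":{"type":"number"}},"required":["xyz","rot","hand"]}

```bash
mkdir -p pics; ls; cat > h.py <<'E'
import numpy as np, cv2
from scipy.spatial.transform import Rotation as R
from rig import status,get_image,job,manip
def q2m(q): return R.from_quat([q[1],q[2],q[3],q[0]]).as_matrix()
def grab(name,fn=None):
    s=status.get_state(); im=get_image(name)
    if fn: cv2.imwrite('pics/'+fn+'.png',im['pixels'][:,:,::-1])
    f=200/np.tan(np.radians(im['fovy'])/2)
    if name=='wrist':
        T=np.eye(4);T[:3,:3]=q2m(s['ee_rot']);T[:3,3]=s['position'];T=T@np.array(im['tool_from_camera']);Rm,o=T[:3,:3],T[:3,3]
    else: Rm,o=q2m(im['orientation']),np.array(im['origin'])
    return dict(px=np.array(im['pixels']),f=f,cx=im['cx'],cy=im['cy'],R=Rm,o=o)
def ray(c,u,v):
    d=c['R']@np.array([(u-c['cx'])/c['f'],(v-c['cy'])/c['f'],1]);return d/np.linalg.norm(d)
def onz(c,u,v,z):
    d=ray(c,u,v);return c['o']+d*(z-c['o'][2])/d[2]
def cross(c1,p1,c2,p2):
    d1,d2=ray(c1,*p1),ray(c2,*p2);A=np.stack([d1,-d2],1);t=np.linalg.lstsq(A,c2['o']-c1['o'],rcond=None)[0]
    a,b=c1['o']+t[0]*d1,c2['o']+t[1]*d2;return (a+b)/2,np.linalg.norm(a-b)
def proj(c,p):
    q=c['R'].T@(np.array(p)-c['o']);return q[0]/q[2]*c['f']+c['cx'],q[1]/q[2]*c['f']+c['cy']
E
python3 - <<'E'
from h import *
print(status.get_state())
for n in('side','top','wrist'):
    c=grab(n,n+'0');print(n,c['f'],c['cx'],c['cy'],c['o'].round(3),c['R'].round(3).tolist())
a=[cv2.imread(f'pics/{n}0.png') for n in('side','top')]
E
```

```text
pics
{'clock': 0.0, 'qpos': array([ 1.22599101e+00,  2.76603282e-01,  1.50615526e+00, -4.00251354e-06,
        1.36068694e+00, -1.20968209e-01]), 'qd': array([ 6.19001524e-05, -8.87016975e-04, -6.62823692e-04, -2.21372544e-04,
        6.24786120e-05,  9.84522048e-04]), 'effort': array([ 8.94241348e-04, -4.16767108e+01, -2.45797884e+01, -4.32629968e-04,
        1.10322985e-02, -5.63693263e-06]), 'position': array([0.12744105, 0.56015108, 0.23042617]), 'ee_rot': array([-2.11900591e-04,  1.11684593e-01,  9.93743273e-01, -9.01856442e-04]), 'contact_force': array([ 0.40914489, -0.57378768, -0.40918814]), 'moment': array([ 0.01335842, -0.05627836, -0.00721012]), 'gripper_force': 0.0, 'width': 0.08535481915066719}
side 376.47127740372264 321.74502475943876 203.5759301202746 [0.12  0.58  0.519] [[-0.758, -0.334, 0.561], [-0.653, 0.374, -0.659], [0.011, -0.865, -0.501]]
top 476.0031438063838 307.7079857802479 206.8380057704151 [0.478 0.057 1.318] [[-0.016, -0.997, 0.072], [-1.0, 0.016, -0.003], [0.002, -0.072, -0.997]]
wrist 292.6417718708476 315.97617310004773 195.87365164524869 [0.051 0.577 0.374] [[0.221, 0.93, 0.294], [0.975, -0.21, -0.068], [-0.001, 0.302, -0.953]]
```

View pics/top0.png

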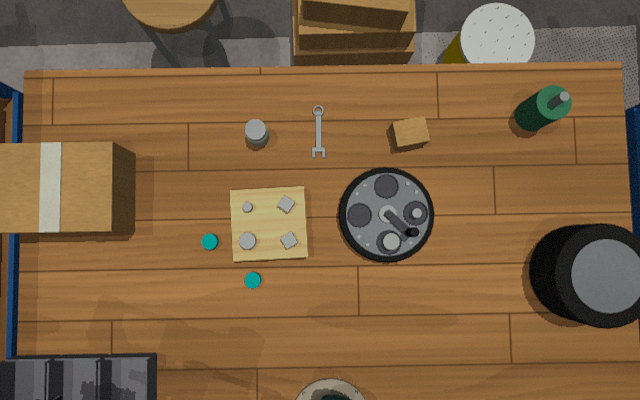

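View pics/side0.png

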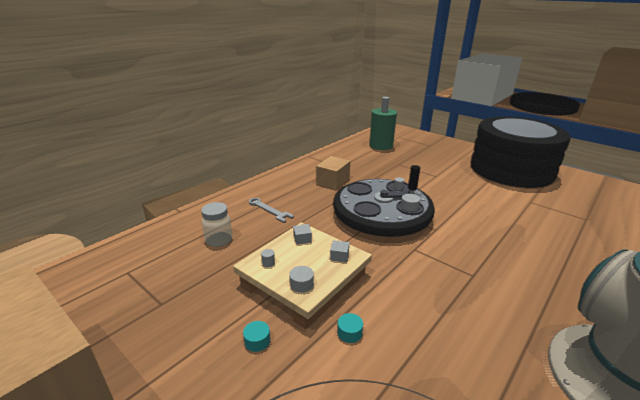

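Top view: rack weights are slim (247,207), square (286,204), wide (248,241) and square (289,240). The wheel hub is near (387,213), with weights near (416,212) and (391,241) and empty dishes at (386,186) and (359,215). Turquoise discs at (209,241) and (252,280) are decoys. I'll confirm in an enlarged crop.

```bash
python3 - <<'E'
import cv2,numpy as np
t=cv2.imread('pics/top0.png');s=cv2.imread('pics/side0.png');w=cv2.imread('pics/wrist0.png')
a=cv2.resize(t[160:270,195:445],(800,352),interpolation=cv2.INTER_CUBIC)
b=cv2.resize(s[160:300,230:440],(372,248),interpolation=cv2.INTER_CUBIC)
c=cv2.resize(w,(397,248))
cv2.imwrite('pics/crop0.png',np.vstack([a,np.hstack([b,c,np.zeros((248,31,3),np.uint8)])]))
from h import *
print(proj(grab('top'),[.1274,.56,.23]),proj(grab('side'),[.1274,.56,.23]))
E
```

```text
(np.float64(83.16980376211592), np.float64(402.60072719922834)) (np.float64(331.32785943187764), np.float64(762.8456821158408))
```

View pics/crop0.png

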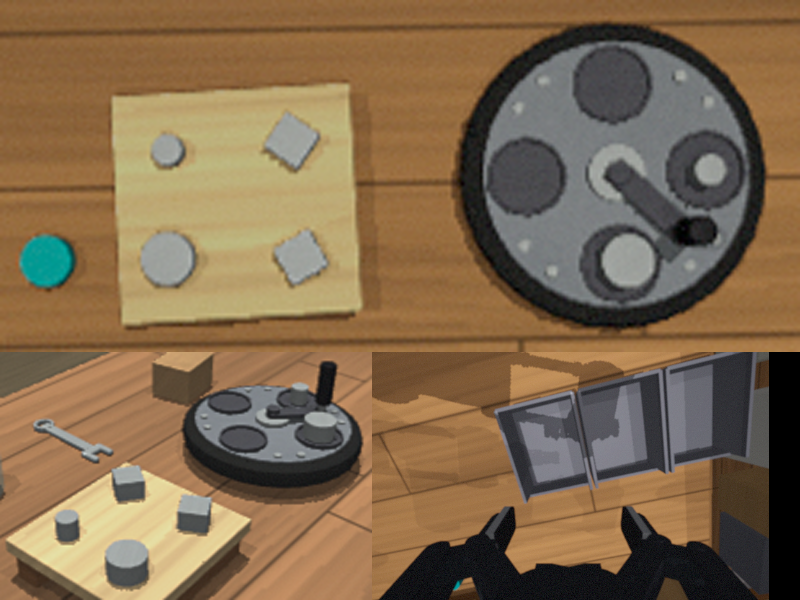

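The crop confirms it. The wheel carries a slim weight at (416,212) and a wide one at (393,241). On the rack, slim (247,207) and bare-steel wide (248,241) are the ones to take; the two squares and the turquoise discs are not. Slim goes to the dish at (359,215) and wide to the dish at (386,186).

```bash
cat >> h.py <<'E'
def blobs(c,lo,hi,box,amin=60,sat=60):
    hsv=cv2.cvtColor(c['px'],cv2.COLOR_RGB2HSV);x0,y0,x1,y1=box
    m=((hsv[...,1]<sat)&(hsv[...,2]>=lo)&(hsv[...,2]<=hi)).astype(np.uint8);k=np.zeros_like(m);k[y0:y1,x0:x1]=1;m*=k
    m=cv2.morphologyEx(m,cv2.MORPH_OPEN,np.ones((2,2),np.uint8))
    n,l,s,ce=cv2.connectedComponentsWithStats(m)
    out=[]
    for i in range(1,n):
        if s[i,4]>=amin:
            cn=max(cv2.findContours((l==i).astype(np.uint8),cv2.RETR_EXTERNAL,cv2.CHAIN_APPROX_NONE)[0],key=len)
            out.append((ce[i],int(s[i,4]),cv2.fitEllipse(cn) if len(cn)>5 else None))
    return out
E
python3 - <<'E'
from h import *
t=grab('top');s=grab('side')
for u,v in[(247,207),(248,241),(386,184),(374,200),(270,225)]: print('top',cv2.cvtColor(t['px'][v:v+1,u:u+1],cv2.COLOR_RGB2HSV)[0,0])
for u,v in[(267,254),(267,262),(301,274),(301,286),(359,188),(367,208),(345,200)]: print('side',cv2.cvtColor(s['px'][v:v+1,u:u+1],cv2.COLOR_RGB2HSV)[0,0])
print('rack top')
for b in blobs(t,90,255,(232,190,305,260),40): print(b[0].round(1),b[1],b[2],onz(t,*b[0],.078).round(4))
print('dish top')
for b in blobs(t,50,95,(335,165,435,262),100): print(b[0].round(1),b[1],b[2],onz(t,*b[2][0],.052).round(4))
print('rack side')
for b in blobs(s,90,255,(235,222,360,310),40): print(b[0].round(1),b[1],b[2])
print('dish side')
for b in blobs(s,40,85,(330,175,440,235),60): print(b[0].round(1),b[1],b[2])
E
```

```text
top [ 42   8 161]
top [ 50   9 163]
top [95 20 78]
top [109  16 128]
top [ 23  96 189]
side [ 80   9 172]
side [80  9 81]
side [ 78   8 170]
side [80 10 77]
side [126  15  86]
side [113  12  87]
side [109  19 144]
rack top
[286.8 204.6] 175 ((286.7738037109375, 204.56546020507812), (14.360042572021484, 15.08061695098877), 173.92161560058594) [0.5739 0.1079 0.078 ]
[247.7 207.3] 78 ((247.66970825195312, 207.36485290527344), (8.94678020477295, 9.416889190673828), 35.25407028198242) [0.5682 0.21   0.078 ]
[289.5 241. ] 176 ((289.5, 241.0), (14.28921127319336, 14.818345069885254), 12.520003318786621) [0.4788 0.102  0.078 ]
[248.  241.5] 227 ((247.9903564453125, 241.49928283691406), (15.767213821411133, 16.50904083251953), 85.82794952392578) [0.4793 0.2098 0.078 ]
dish top
[386.6 186.8] 457 ((386.5801086425781, 186.8390655517578), (22.84613609313965, 23.8209285736084), 127.39334106445312) [ 0.6193 -0.1587  0.052 ]
[415.  213.6] 358 ((415.39483642578125, 213.68930053710938), (22.517208099365234, 24.099794387817383), 167.4248809814453) [ 0.5462 -0.2335  0.052 ]
[359.4 216. ] 467 ((359.37005
[... 689 characters left out ...]
35253906, 253.76931762695312), (7.819149017333984, 12.521929740905762), 80.93453216552734)
[302.1 274.6] 325 ((302.11529541015625, 274.55462646484375), (15.473860740661621, 24.414548873901367), 86.96492004394531)
dish side
[359.2 187.1] 96 ((360.27471923828125, 189.60403442382812), (12.18015193939209, 22.725934982299805), 96.96820831298828)
[399.  188.5] 217 ((398.4086608886719, 189.0707550048828), (13.408716201782227, 27.16959571838379), 93.79515838623047)
[391.4 214.7] 980 ((384.39288330078125, 210.9728240966797), (30.09073257446289, 85.99401092529297), 95.94403839111328)
[372.6 206.4] 74 ((370.2669677734375, 208.92173767089844), (11.679079055786133, 21.15790557861328), 104.11985778808594)
```

>>> apply_moves:
  xyz:
    - [-0.11, -0.087, -0.012]
    - [-0.11, -0.087, -0.012]
    - [-0.11, -0.087, -0.012]
    - [-0.11, -0.087, -0.012]
    - [-0.11, -0.087, -0.012]
    - [-0.11, -0.087, -0.012]
    - [-0.11, -0.087, -0.012]
  rot:
    - [0, 0, 0]
    - [0, 0, 0]
    - [0, 0, 0]
    - [0, 0, 0]
    - [0, 0, 0]
    - [0, 0, 0]
    - [0, 0, 0]
  hand: [1, 1, 1, 1, 1, 1, 1]
  force: 60

```text
clock: 1.23
position: [0.313, 0.3302, 0.2568]
ee_rot: [0.0, 0.112, 0.994, 0.0]
contact_force: [0.7, 0.4, -0.1]
width: 0.0852
gripper_force: 0.0
```

>>> apply_moves:
  xyz:
    - [-0.11, -0.087, -0.012]
    - [-0.11, -0.087, -0.012]
    - [-0.11, -0.087, -0.012]
    - [-0.11, -0.087, -0.012]
    - [-0.11, -0.087, -0.012]
    - [-0.11, -0.087, -0.012]
    - [-0.11, -0.087, -0.012]
    - [0, 0, 0]
  rot:
    - [0, 0, 0]
    - [0, 0, 0]
    - [0, 0, 0]
    - [0, 0, 0]
    - [0, 0, 0]
    - [0, 0, 0]
    - [0, 0, 0]
    - [0, 0, 0]
  hand: [1, 1, 1, 1, 1, 1, 1, 1]

```text
clock: 2.22
position: [0.4989, 0.0998, 0.2816]
ee_rot: [0.001, 0.113, 0.994, -0.0]
contact_force: [-0.2, 0.6, -0.5]
width: 0.0855
gripper_force: 0.0
```

```bash
python3 - <<'E'
from h import *
s=status.get_state();print(s['clock'],s['position'],s['ee_rot'],s['qpos'],s['qd'].max())
grab('wrist','w1')
E
```

```text
2.225 [0.49885747 0.09976805 0.2816241 ] [ 5.06913504e-04  1.13493847e-01  9.93538530e-01 -2.82593348e-04] [ 6.10757843e-02  1.49297976e-01  1.54879487e+00 -7.38966977e-04
  1.44259977e+00 -1.28214852e+00] 0.04414348456093213
```

View pics/w1.png

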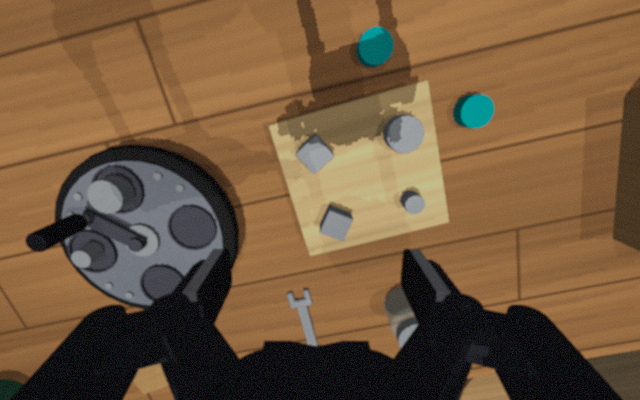

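The wrist view shows the wide weight at (405,133) and the slim one at (413,202). The empty dishes are at (193,228) and, partly hidden, (162,285); the handle top is near (38,240). Next I'll triangulate across the three views.

```bash
python3 - <<'E'
from h import *
t=grab('top');s=grab('side');w=grab('wrist')
for u,v in [(405,128),(405,148),(412,199),(416,209),(193,226),(215,215)]: print(cv2.cvtColor(w['px'][v:v+1,u:u+1],cv2.COLOR_RGB2HSV)[0,0],end=' ')
print()
W={}
for n,b,lo,hi in[('wide',(380,108,430,160),95,255),('slim',(398,185,428,218),110,255),('dish',(165,200,220,252),50,100)]:
    for x in blobs(w,lo,hi,b,60,70): print(n,x[0].round(1),x[1],[np.round(k,1) for k in x[2]]); W[n]=x
def pr(n,a,p,b,q):
    P,e=cross(a,p,b,q);print(n,P.round(4),'gap',round(e,4))
T=dict(slim=(247.7,207.4),wide=(248,241.5),dish=(359.4,216),dishA=(386.6,186.8));S=dict(slim=(268.1,253.8),wide=(302.1,274.6),dish=(370.3,208.9),dishA=(360.3,189.6))
for n in T: pr(n+' top-side',t,T[n],s,S[n])
for n in W: pr(n+' top-wrist',t,T[n],w,W[n][2][0]);pr(n+' side-wrist',s,S[n],w,W[n][2][0]);print(onz(w,*W[n][2][0],.078 if n!='dish' else .052))
E
```

```text
[ 90   8 160] [105  12 164] [ 95  11 142] [100  10 156] [113  30  77] [30 32 32] 
wide [404.7 138.6] 1110 [array([404.8, 138.6]), array([34.4, 39.3]), np.float64(37.3)]
slim [413.8 208.7] 321 [array([413.8, 208.7]), array([18.2, 20.6]), np.float64(58.3)]
dish [191.7 229.3] 1650 [array([191.9, 229.2]), array([41.9, 49.7]), np.float64(103.3)]
slim top-side [0.5678 0.2098 0.0761] gap 0.0012
wide top-side [0.4789 0.2098 0.0755] gap 0.001
dish top-side [ 0.5385 -0.0861  0.0557] gap 0.0088
dishA top-side [ 0.6179 -0.1601  0.0507] gap 0.0041
wide top-wrist [0.479  0.2087 0.0887] gap 0.0007
wide side-wrist [0.4793 0.2111 0.0769] gap 0.0037
[0.48071473 0.21187236 0.078     ]
slim top-wrist [0.5675 0.2095 0.0843] gap 0.0006
slim side-wrist [0.5685 0.2105 0.0773] gap 0.0039
[0.57017111 0.21140486 0.078     ]
dish top-wrist [ 0.5424 -0.0837  0.0547] gap 0.0005
dish side-wrist [ 0.5382 -0.0851  0.0563] gap 0.0093
[ 0.54354175 -0.08501562  0.052     ]
```

Measurements agree. Weight tops sit at about 0.077. Slim is at (0.568, 0.210), wide at (0.479, 0.210), dish A at (0.619, −0.159) and dish B at (0.5425, −0.084). The hub comes to (0.544, −0.159), with a dish radius of 75 mm as it should be. I'll take the wide weight first.

>>> apply_moves:
  xyz:
    - [0.037, 0.086, 0.126]
    - [0.037, 0.086, 0.126]
    - [0.037, 0.086, 0.126]
    - [0.037, 0.086, 0.126]
    - [0, 0, 0]
  rot:
    - [0, 0, 0]
    - [0, 0, 0]
    - [0, 0, 0]
    - [0, 0, 0]
    - [0, 0, 0]
  hand: [1, 1, 1, 1, 1]

```text
clock: 3.05
position: [0.473, 0.2139, 0.128]
ee_rot: [-0.003, 0.11, 0.994, -0.001]
contact_force: [0.1, -1.6, 0.4]
width: 0.0854
gripper_force: 0.0
```

```bash
python3 - <<'E'
from h import *
s=status.get_state();M=q2m(s['ee_rot']);p=s['position'];print(s['clock'],p,M.round(4).tolist())
print('share',(M.T@(np.array([.479,.210,.061])-p)/.3).round(4))
w=grab('wrist','w2')
for x in blobs(w,95,255,(0,0,640,400),200,50): print(x[0].round(1),x[1],x[2])
E
```

```text
3.05 [0.47295874 0.2138761  0.12798421] [[-0.976, 0.2178, -0.0066], [0.2178, 0.976, -0.0014], [0.0062, -0.0028, -1.0]]
share [-0.0238 -0.0076  0.2232]
[312.5 235.5] 1827 ((312.87274169921875, 235.41360473632812), (39.14094924926758, 62.274417877197266), 106.64773559570312)
[171.5 257.9] 1770 ((171.5354766845703, 257.8634033203125), (44.95808410644531, 53.003658294677734), 120.66194152832031)
[ 17.6 305.6] 784 ((19.840896606445312, 309.8866271972656), (23.184001922607422, 68.15697479248047), 129.89598083496094)
[339.1 329.5] 632 ((339.05828857421875, 329.4749755859375), (24.885332107543945, 30.383380889892578), 86.89356994628906)
[ 11.5 382.9] 517 ((11.971367835998535, 382.53558349609375), (24.776004791259766, 31.25847053527832), 90.33625030517578)
```

View pics/w2.png

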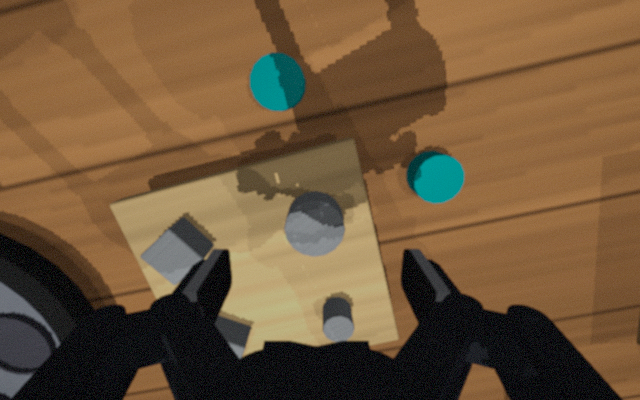

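The wide weight is centred between the fingers at (314,222), with the square clear to the left. Descending and gripping.

>>> apply_moves:
  xyz:
    - [-0.012, -0.004, 0.05]
    - [-0.012, -0.004, 0.06]
    - [0, 0, 0.06]
    - [0, 0, 0.053]
    - [0, 0, 0]
    - [0, 0, 0]
    - [0, 0, 0]
    - [0, 0, 0]
  rot:
    - [0, 0, 0]
    - [0, 0, 0]
    - [0, 0, 0]
    - [0, 0, 0]
    - [0, 0, 0]
    - [0, 0, 0]
    - [0, 0, 0]
    - [0, 0, 0]
  hand: [1, 1, 1, 1, 1, -1, -1, -1]
  force: 60

```text
clock: 4.1
position: [0.4842, 0.2091, 0.0651]
ee_rot: [0.001, 0.112, 0.994, 0.001]
contact_force: [-0.1, 1.5, 5.7]
width: 0.0413
gripper_force: 59.9
```

>>> apply_moves:
  xyz:
    - [0, 0, 0]
    - [0, 0, 0]
  rot:
    - [0, 0, 0]
    - [0, 0, 0]
  hand: [-1, -1]

```text
clock: 4.35
position: [0.4843, 0.2091, 0.0652]
ee_rot: [0.001, 0.112, 0.994, 0.001]
contact_force: [-1.0, 0.7, 4.6]
width: 0.0414
gripper_force: 59.9
```

>>> apply_moves:
  xyz:
    - [0, 0, -0.05]
    - [0, 0, -0.1]
    - [0, 0, -0.1]
    - [0, 0, -0.07]
    - [0, 0, 0]
    - [0, 0, 0]
  rot:
    - [0, 0, 0]
    - [0, 0, 0]
    - [0, 0, 0]
    - [0, 0, 0]
    - [0, 0, 0]
    - [0, 0, 0]
  hand: [-1, -1, -1, -1, -1, -1]

```text
clock: 5.1
position: [0.4822, 0.2082, 0.1589]
ee_rot: [-0.001, 0.112, 0.994, -0.0]
contact_force: [1.1, -0.0, -3.2]
width: 0.0414
gripper_force: 61.6
```

```bash
python3 - <<'E'
from h import *
s=status.get_state();M=q2m(s['ee_rot']);p=s['position'];print(s['clock'],p,s['contact_force'],s['width'],M.round(4).tolist())
print('share',(M.T@(np.array([.6242,-.1602,p[2]])-p)/.3).round(4))
w=grab('wrist','w3')
t=grab('top','t3')
for x in blobs(w,60,255,(230,180,400,400),100,50): print(x[0].round(1),x[1],x[2])
E
```

```text
5.1 [0.48220408 0.20817077 0.15888707] [ 1.11418684 -0.03855692 -3.19457508] 0.04139649703328095 [[-0.9751, 0.2218, -0.0017], [0.2218, 0.9751, -0.0005], [0.0015, -0.0008, -1.0]]
share [-7.3390e-01 -1.0923e+00 -2.0000e-04]
[318.7 253.3] 6378 ((318.7303771972656, 253.65863037109375), (81.6376724243164, 100.66243743896484), 161.37362670898438)
[261.5 260.9] 386 ((260.26806640625, 264.78924560546875), (10.461518287658691, 56.395931243896484), 18.11716079711914)
[372.6 261.1] 368 ((373.6755065917969, 264.709228515625), (10.21159839630127, 54.08528137207031), 162.78826904296875)
```

View pics/w3.png

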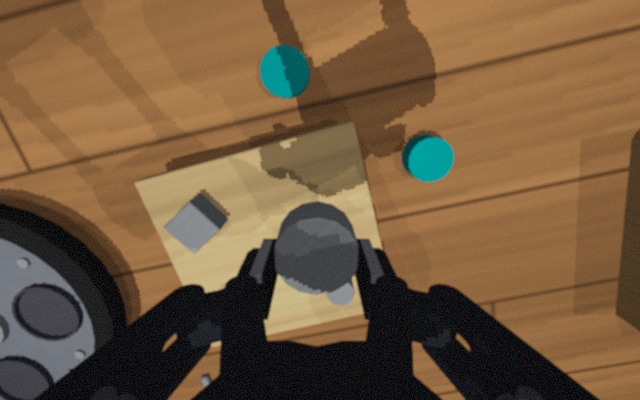

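Wide weight held, silhouette about (318,203)–(318,293), load about 3.2 N. I'll work out its offset from the TCP from the silhouette edges.

```bash
python3 - <<'E'
from h import *
s=status.get_state();M=q2m(s['ee_rot']);p=s['position'];w=grab('wrist')
for u,v,z in[(317,293,.172),(317,203,.146)]: print((M.T@(onz(w,u,v,z)-p)).round(4))
E
```

```text
[-0.0151 -0.0002 -0.0137]
[ 0.0252 -0.0001  0.0124]
```

>>> apply_moves:
  xyz:
    - [-0.04, -0.06, 0]
    - [-0.08, -0.12, 0]
    - [-0.1, -0.15, 0]
    - [-0.1, -0.15, 0]
    - [-0.1, -0.15, 0]
    - [-0.1, -0.15, 0]
    - [-0.1, -0.15, 0]
    - [-0.08, -0.11, 0]
  rot:
    - [0, 0, 0]
    - [0, 0, 0]
    - [0, 0, 0]
    - [0, 0, 0]
    - [0, 0, 0]
    - [0, 0, 0]
    - [0, 0, 0]
    - [0, 0, 0]
  hand: [-1, -1, -1, -1, -1, -1, -1, -1]

```text
clock: 6.25
position: [0.6188, -0.1448, 0.1583]
ee_rot: [-0.001, 0.112, 0.994, 0.0]
contact_force: [1.4, 0.8, -3.9]
width: 0.0412
gripper_force: 61.7
```

>>> apply_moves:
  xyz:
    - [-0.034, -0.052, 0]
    - [0, 0, 0]
    - [0, 0, 0]
    - [0, 0, 0]
  rot:
    - [0, 0, 0]
    - [0, 0, 0]
    - [0, 0, 0]
    - [0, 0, 0]
  hand: [-1, -1, -1, -1]

```text
clock: 6.75
position: [0.6246, -0.1581, 0.1597]
ee_rot: [-0.0, 0.111, 0.994, 0.0]
contact_force: [-0.8, 0.6, -4.3]
width: 0.0411
gripper_force: 61.7
```

```bash
python3 - <<'E'
from h import *
s=status.get_state();M=q2m(s['ee_rot']);p=s['position'];print(s['clock'],p,s['contact_force'],s['width'],M.round(4).tolist())
print('share',(M.T@(np.array([.6242,-.1602,.066])-p)/.3).round(4))
w=grab('wrist','w4')
E
```

```text
6.75 [ 0.62457043 -0.15812676  0.15969766] [-0.75132588  0.6072864  -4.29268948] 0.04110689867361643 [[-0.9754, 0.2204, -0.0005], [0.2204, 0.9754, 0.0008], [0.0007, 0.0007, -1.0]]
share [-0.0005 -0.0072  0.3123]
```

View pics/w4.png

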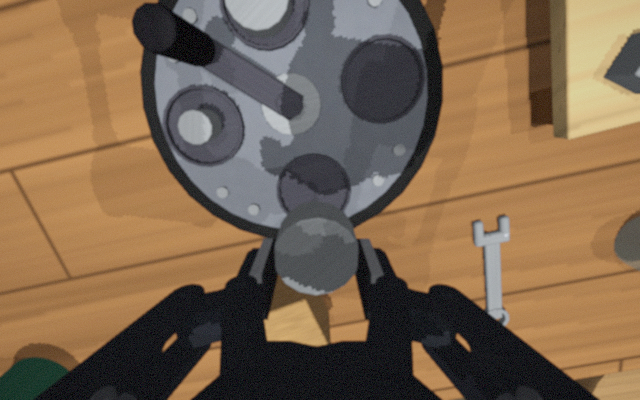

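```bash
python3 - <<'E'
from h import *
w=grab('wrist');t=grab('top')
for u,v in[(382,80),(314,154),(278,190),(350,190)]: print((u,v),onz(w,u,v,.053).round(4))
for x in blobs(w,45,100,(330,25,435,130),300,70): print(x[0].round(1),x[1],x[2],onz(w,*x[2][0],.052),cross(w,x[2][0],t,(359.4,216)))
E
```

```text
(382, 80) [ 0.5421 -0.0864  0.053 ]
(314, 154) [ 0.5879 -0.1524  0.053 ]
(278, 190) [ 0.6122 -0.1907  0.053 ]
(350, 190) [ 0.6263 -0.1282  0.053 ]
[385.5  85.1] 6905 ((386.8279113769531, 85.05828857421875), (92.98548889160156, 99.74724578857422), 175.93841552734375) [ 0.54672465 -0.08301506  0.052     ] (array([ 0.54451504, -0.08365382,  0.05313691]), np.float64(0.004488183833826484))
```

Dish A is confirmed at (0.619, −0.159). Lowering.

>>> apply_moves:
  xyz:
    - [0, -0.007, 0.08]
    - [0, 0, 0.1]
    - [0, 0, 0.08]
    - [0, 0, 0.03]
    - [0, 0, 0.01]
    - [0, 0, 0.01]
    - [0, 0, 0]
    - [0, 0, 0]
  rot:
    - [0, 0, 0]
    - [0, 0, 0]
    - [0, 0, 0]
    - [0, 0, 0]
    - [0, 0, 0]
    - [0, 0, 0]
    - [0, 0, 0]
    - [0, 0, 0]
  hand: [-1, -1, -1, -1, -1, -1, -1, -1]

```text
clock: 7.9
position: [0.625, -0.1621, 0.0672]
ee_rot: [0.001, 0.112, 0.994, -0.0]
contact_force: [-0.1, 0.5, -4.4]
width: 0.0413
gripper_force: 61.7
```

>>> apply_moves:
  xyz:
    - [0, 0.002, 0.007]
    - [0, 0, 0]
    - [0, 0, 0]
  rot:
    - [0, 0, 0]
    - [0, 0, 0]
    - [0, 0, 0]
  hand: [-1, -1, -1]

```text
clock: 8.28
position: [0.6252, -0.1616, 0.0652]
ee_rot: [0.001, 0.112, 0.994, -0.0]
contact_force: [-0.8, -1.7, 2.4]
width: 0.0413
gripper_force: 62.0
```

Touched down (the force flipped to +2.4 N). Releasing to a partial opening, then rising.

>>> apply_moves:
  xyz:
    - [0, 0, 0]
    - [0, 0, 0]
    - [0, 0, 0]
    - [0, 0, 0]
    - [0, 0, -0.04]
    - [0, 0, -0.1]
    - [0, 0, -0.15]
    - [0, 0, -0.1]
  rot:
    - [0, 0, 0]
    - [0, 0, 0]
    - [0, 0, 0]
    - [0, 0, 0]
    - [0, 0, 0]
    - [0, 0, 0]
    - [0, 0, 0]
    - [0, 0, 0]
  hand: [0.6, 0.6, 0.6, 0.6, 0.6, 0.6, 0.6, 0.6]

```text
clock: 9.28
position: [0.6256, -0.1616, 0.1847]
ee_rot: [0.002, 0.112, 0.994, -0.0]
contact_force: [0.3, 0.8, 0.1]
width: 0.0681
gripper_force: 0.0
```

```bash
python3 - <<'E'
from h import *
s=status.get_state();M=q2m(s['ee_rot']);p=s['position'];print(s['clock'],p,s['width'],s['qpos'])
print('share slim',(M.T@(np.array([.568,.210,.14])-p)/.3).round(4))
t=grab('top','t5');w=grab('wrist','w5')
for x in blobs(t,110,255,(370,170,402,203),30,60): print(x[0].round(1),x[1],x[2],onz(t,*x[0],.078))
cv2.imwrite('pics/c5.png',np.hstack([cv2.resize(t['px'][160:270,330:440],(400,400),interpolation=cv2.INTER_CUBIC),cv2.resize(w['px'],(400,250))[:, :].repeat(1,0) if 0 else cv2.copyMakeBorder(cv2.resize(w['px'],(400,250)),75,75,0,0,0)])[:,:,::-1])
E
```

```text
9.275 [ 0.62562336 -0.1616288   0.18471668] 0.068065429056652 [-3.60484550e-01  4.07128446e-01  1.42159555e+00  9.77140440e-05
  1.30926240e+00 -1.70756371e+00]
share slim [0.4627 1.1653 0.1469]
[394.1 187.2] 410 ((393.4637451171875, 187.05337524414062), (19.63606834411621, 31.36612892150879), 12.169740676879883) [ 0.61509806 -0.17398329  0.078     ]
[373.2 180.8] 49 ((373.3614501953125, 180.54197692871094), (5.273292541503906, 10.80059814453125), 19.109973907470703) [ 0.63278798 -0.11969089  0.078     ]
```

View pics/c5.png

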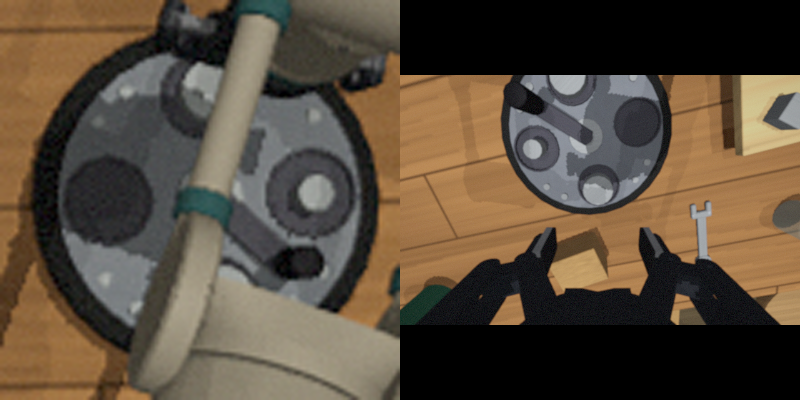

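The wide weight stands in dish A: in the wrist half of the picture it is at (598,188), inside the dish ring. Now I turn the tool about 77° so it closes along world x, then go to the slim weight.

>>> apply_moves:
  xyz:
    - [0, 0, 0]
    - [0, 0, 0]
    - [0, 0, 0]
    - [0, 0, 0]
    - [0, 0, 0]
    - [0, 0, 0]
    - [0, 0, 0]
    - [0, 0, 0]
  rot:
    - [0, 0, 0.161]
    - [0, 0, 0.161]
    - [0, 0, 0.161]
    - [0, 0, 0.161]
    - [0, 0, 0.161]
    - [0, 0, 0.161]
    - [0, 0, 0.161]
    - [0, 0, 0.161]
  hand: [0.6, 0.6, 0.6, 0.6, 0.6, 0.6, 0.6, 0.6]

```text
clock: 10.38
position: [0.6243, -0.1611, 0.1807]
ee_rot: [-0.001, 0.71, 0.704, -0.0]
contact_force: [-0.8, 0.9, 0.9]
width: 0.0685
gripper_force: 0.0
```

>>> apply_moves:
  xyz:
    - [0.06, -0.01, 0]
    - [0.12, -0.02, 0]
    - [0.16, -0.025, 0]
    - [0.16, -0.025, 0]
    - [0.16, -0.025, 0.02]
    - [0.16, -0.025, 0.03]
    - [0.16, -0.025, 0.05]
    - [0.12, -0.02, 0.05]
  rot:
    - [0, 0, 0]
    - [0, 0, 0]
    - [0, 0, 0]
    - [0, 0, 0]
    - [0, 0, 0]
    - [0, 0, 0]
    - [0, 0, 0]
    - [0, 0, 0]
  hand: [0.6, 0.6, 0.6, 0.6, 0.6, 0.6, 0.6, 0.6]

```text
clock: 11.38
position: [0.5712, 0.1718, 0.136]
ee_rot: [-0.001, 0.706, 0.708, 0.0]
contact_force: [0.7, -0.4, -0.5]
width: 0.0684
gripper_force: 0.0
```

>>> apply_moves:
  xyz:
    - [0, 0, 0]
    - [0, 0, 0]
    - [0, 0, 0]
  rot:
    - [0, 0, 0]
    - [0, 0, 0]
    - [0, 0, 0]
  hand: [0.6, 0.6, 0.6]

```text
clock: 11.75
position: [0.5733, 0.168, 0.137]
ee_rot: [0.0, 0.708, 0.706, 0.0]
contact_force: [0.1, -1.3, 0.3]
width: 0.0683
gripper_force: 0.0
```

```bash
python3 - <<'E'
from h import *
s=status.get_state();M=q2m(s['ee_rot']);p=s['position'];print(s['clock'],p,s['width'],s['qpos'],M.round(3).tolist())
print('share slim',(M.T@(np.array([.568,.210,.062])-p)/.3).round(4))
w=grab('wrist','w6')
print(proj(w,[.568,.21,.078]))
for x in blobs(w,60,255,(230,150,400,330),100,50): print(x[0].round(1),x[1],x[2],onz(w,*x[0],.07))
E
```

```text
11.75 [0.57327172 0.16800756 0.13703132] 0.06828646900353043 [ 1.68786518e-01  3.73582692e-01  1.60249099e+00 -2.43997089e-04
  1.16452274e+00  1.70892790e-01] [[0.002, 1.0, 0.001], [1.0, -0.002, -0.0], [-0.0, 0.001, -1.0]]
share slim [ 0.14   -0.0181  0.2501]
(np.float64(310.4804121695399), np.float64(155.7788305982072))
[312.3 161. ] 721 ((312.1799011230469, 161.0032958984375), (24.6158504486084, 37.64996337890625), 90.25704193115234) [0.56912756 0.20480266 0.07      ]
[235.3 254.2] 138 ((235.37643432617188, 253.79029846191406), (7.234365940093994, 24.518102645874023), 23.719661712646484) [0.50694996 0.12933071 0.07      ]
[397.  251.8] 100 ((396.85791015625, 251.24972534179688), (6.562255859375, 20.101287841796875), 164.0988006591797) [0.63672963 0.13115115 0.07      ]
[320.2 282.1] 1612 ((320.2348327636719, 282.16290283203125), (42.921268463134766, 49.35195541381836), 92.39248657226562) [0.5751975  0.10319952 0.07      ]
```

>>> apply_moves:
  xyz:
    - [0.07, -0.009, 0]
    - [0.07, -0.009, 0.04]
    - [0, 0, 0.08]
    - [0, 0, 0.08]
    - [0, 0, 0.047]
    - [0, 0, 0]
    - [0, 0, 0]
    - [0, 0, 0]
  rot:
    - [0, 0, 0]
    - [0, 0, 0]
    - [0, 0, 0]
    - [0, 0, 0]
    - [0, 0, 0]
    - [0, 0, 0]
    - [0, 0, 0]
    - [0, 0, 0]
  hand: [0.6, 0.6, 0.6, 0.6, 0.6, 0.6, 0.6, -1]

```text
clock: 12.8
position: [0.5683, 0.211, 0.0634]
ee_rot: [0.0, 0.708, 0.706, 0.001]
contact_force: [-0.3, 0.1, -0.0]
width: 0.0518
gripper_force: 0.0
```

>>> apply_moves:
  xyz:
    - [0, 0, 0]
    - [0, 0, 0]
    - [0, 0, 0]
    - [0, 0, 0]
  rot:
    - [0, 0, 0]
    - [0, 0, 0]
    - [0, 0, 0]
    - [0, 0, 0]
  hand: [-1, -1, -1, -1]

```text
clock: 13.3
position: [0.5684, 0.2108, 0.0635]
ee_rot: [0.001, 0.708, 0.706, 0.001]
contact_force: [-0.2, 0.1, 5.4]
width: 0.0237
gripper_force: 58.8
```

>>> apply_moves:
  xyz:
    - [0, 0, -0.05]
    - [0, 0, -0.1]
    - [0, 0, -0.1]
    - [-0.06, -0.005, -0.05]
    - [-0.12, -0.01, 0]
    - [-0.16, -0.015, 0]
    - [-0.16, -0.015, 0]
    - [-0.16, -0.015, 0]
  rot:
    - [0, 0, 0]
    - [0, 0, 0]
    - [0, 0, 0]
    - [0, 0, 0]
    - [0, 0, 0]
    - [0, 0, 0]
    - [0, 0, 0]
    - [0, 0, 0]
  hand: [-1, -1, -1, -1, -1, -1, -1, -1]

```text
clock: 14.3
position: [0.5478, 0.0103, 0.152]
ee_rot: [-0.0, 0.708, 0.706, -0.001]
contact_force: [0.2, 0.1, -1.9]
width: 0.0232
gripper_force: 58.9
```

>>> apply_moves:
  xyz:
    - [-0.16, -0.015, 0]
    - [-0.12, -0.007, 0]
    - [-0.042, -0.002, 0]
    - [0, 0, 0]
    - [0, 0, 0]
    - [0, 0, 0]
  rot:
    - [0, 0, 0]
    - [0, 0, 0]
    - [0, 0, 0]
    - [0, 0, 0]
    - [0, 0, 0]
    - [0, 0, 0]
  hand: [-1, -1, -1, -1, -1, -1]

```text
clock: 15.05
position: [0.5418, -0.0826, 0.1523]
ee_rot: [-0.0, 0.707, 0.707, 0.0]
contact_force: [0.6, -0.2, -0.1]
width: 0.0237
gripper_force: 58.9
```

```bash
python3 - <<'E'
from h import *
s=status.get_state();M=q2m(s['ee_rot']);p=s['position'];print(s['clock'],p,s['width'],s['contact_force'],s['qpos'])
print('share',(M.T@(np.array([.543,-.084,.0635])-p)/.3).round(4))
w=grab('wrist','w7')
E
```

```text
15.05 [ 0.54176507 -0.08255175  0.15232029] 0.023742204132215082 [ 0.55388958 -0.23372137 -0.12495471] [-2.78520015e-01  2.92257595e-01  1.68779167e+00  5.34043607e-04
  1.16190743e+00 -2.78534614e-01]
share [-0.005   0.0042  0.2961]
```

View pics/w7.png

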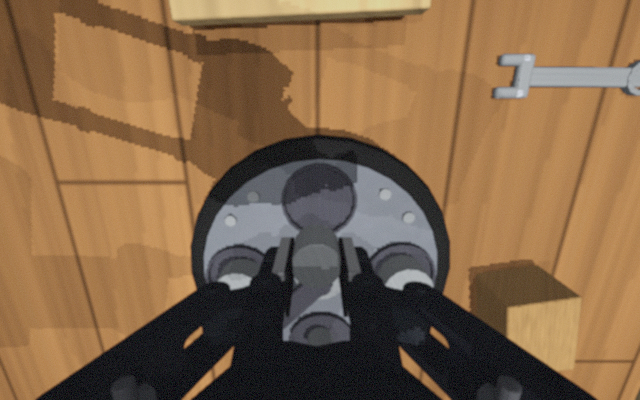

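Slim is held at (317,255), in line with empty dish B at (320,198). Lowering.

>>> apply_moves:
  xyz:
    - [-0.005, 0.004, 0.08]
    - [0, 0, 0.1]
    - [0, 0, 0.07]
    - [0, 0, 0.025]
    - [0, 0, 0.01]
    - [0, 0, 0.01]
    - [0, 0, 0]
    - [0, 0, 0]
  rot:
    - [0, 0, 0]
    - [0, 0, 0]
    - [0, 0, 0]
    - [0, 0, 0]
    - [0, 0, 0]
    - [0, 0, 0]
    - [0, 0, 0]
    - [0, 0, 0]
  hand: [-1, -1, -1, -1, -1, -1, -1, -1]

```text
clock: 16.1
position: [0.5433, -0.0854, 0.0644]
ee_rot: [0.0, 0.708, 0.706, 0.0]
contact_force: [-0.0, 0.9, -0.5]
width: 0.0236
gripper_force: 59.0
```

```bash
python3 - <<'E'
from h import *
s=status.get_state();print(s['position'],s['contact_force'])
E
```

```text
[ 0.54334541 -0.08538508  0.06438933] [-0.00634322  0.87809139 -0.48086945]
```

>>> apply_moves:
  xyz:
    - [0, 0, 0.004]
    - [0, 0, 0]
    - [0, 0, 0]
  rot:
    - [0, 0, 0]
    - [0, 0, 0]
    - [0, 0, 0]
  hand: [-1, -1, -1]

```text
clock: 16.48
position: [0.5434, -0.0854, 0.0635]
ee_rot: [0.001, 0.708, 0.706, 0.0]
contact_force: [-0.7, 1.1, 5.8]
width: 0.0233
gripper_force: 59.6
```

Landed (+5.8 N). Releasing and rising.

>>> apply_moves:
  xyz:
    - [0, 0, 0]
    - [0, 0, 0]
    - [0, 0, 0]
    - [0, 0, 0]
    - [0, 0, -0.04]
    - [0, 0, -0.12]
    - [0, 0, -0.2]
    - [0, 0, -0.1]
  rot:
    - [0, 0, 0]
    - [0, 0, 0]
    - [0, 0, 0]
    - [0, 0, 0]
    - [0, 0, 0]
    - [0, 0, 0]
    - [0, 0, 0]
    - [0, 0, 0]
  hand: [0.2, 0.2, 0.2, 0.2, 0.2, 0.2, 0.2, 0.2]

```text
clock: 17.48
position: [0.5445, -0.0857, 0.205]
ee_rot: [0.003, 0.708, 0.706, 0.002]
contact_force: [0.5, -0.1, 0.2]
width: 0.0512
gripper_force: 0.0
```

>>> apply_moves:
  xyz:
    - [0.05, 0, 0]
    - [0.1, 0, 0]
    - [0, 0, 0]
    - [0, 0, 0]
  rot:
    - [0, 0, 0]
    - [0, 0, 0]
    - [0, 0, 0]
    - [0, 0, 0]
  hand: [0.6, 0.6, 0.6, 0.6]

```text
clock: 17.98
position: [0.5426, -0.0401, 0.2]
ee_rot: [-0.0, 0.707, 0.707, -0.001]
contact_force: [-0.2, 0.0, -0.5]
width: 0.0685
gripper_force: 0.0
```

```bash
python3 - <<'E'
from h import *
s=status.get_state();print(s['clock'],s['position'],s['width'],q2m(s['ee_rot']).round(3).tolist())
w=grab('wrist','w8');t=grab('top','t8')
print(proj(t,[.493,-.21,.137]),proj(w,[.493,-.21,.137]))
cv2.imwrite('pics/c8.png',np.hstack([cv2.resize(t['px'][155:265,330:440],(300,300),interpolation=cv2.INTER_CUBIC),cv2.resize(w['px'],(480,300))])[:,:,::-1])
E
```

```text
17.975 [ 0.54257862 -0.04010789  0.19995071] 0.0685284494906609 [[0.001, 1.0, -0.002], [1.0, -0.001, -0.0], [-0.0, -0.002, -1.0]]
(np.float64(414.38929586222434), np.float64(233.27024987799808)) (np.float64(264.18382214209197), np.float64(382.9491292509857))
```

View pics/c8.png

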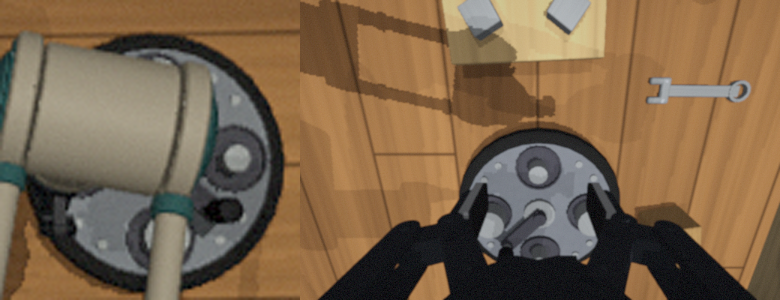

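Slim stands in dish B: in the wrist half it is at (539,172). The wheel is unmoved. Next I'll find the handle top from saved views while heading towards it.

>>> apply_moves:
  xyz:
    - [-0.1, -0.025, 0]
    - [-0.12, -0.035, 0]
    - [-0.12, -0.035, 0]
    - [-0.12, -0.035, 0]
    - [-0.1, -0.03, 0]
    - [0, 0, 0]
    - [0, 0, 0]
    - [0, 0, 0]
  rot:
    - [0, 0, 0]
    - [0, 0, 0]
    - [0, 0, 0]
    - [0, 0, 0]
    - [0, 0, 0]
    - [0, 0, 0]
    - [0, 0, 0]
    - [0, 0, 0]
  hand: [0.6, 0.6, 0.6, 0.6, 0.6, 0.6, 0.6, 0.6]

```text
clock: 19.08
position: [0.4949, -0.2074, 0.2006]
ee_rot: [-0.0, 0.707, 0.707, 0.0]
contact_force: [-0.1, 0.4, 0.6]
width: 0.0682
gripper_force: 0.0
```

```bash
python3 - <<'E'
from h import *
t=grab('top')
def dark(fn,box,th):
    im=cv2.cvtColor(cv2.imread(fn),cv2.COLOR_BGR2GRAY);x0,y0,x1,y1=box
    ys,xs=np.where(im[y0:y1,x0:x1]<th);xs=xs+x0;ys=ys+y0
    return np.stack([xs,ys],1)
P=dark('pics/top0.png',(403,224,422,243),45);print(len(P),P.min(0),P.max(0),P.mean(0))
S=dark('pics/side0.png',(405,160,425,192),45);print(len(S),S.min(0),S.max(0),S.mean(0))
s=status.get_state();p=s['position'];M=q2m(s['ee_rot']);print(s['clock'],p,s['width'])
# predicted handle outline
sc=grab('side')
for z in(.137,.075): print(z,proj(t,[.4943,-.2106,z]),proj(sc,[.4943,-.2106,z]))
print('share',(M.T@(np.array([.4943,-.2106,.1])-p)/.3).round(4))
w=grab('wrist','w9')
print(proj(w,[.4943,-.2106,.137]),proj(w,p))
E
```

```text
116 [403 228] [421 242] [411.51724138 232.39655172]
204 [405 166] [419 190] [413.42647059 177.71078431]
19.125 [ 0.49497844 -0.2073722   0.20063805] 0.06847969100447561
0.137 (np.float64(414.6143644699423), np.float64(232.74140912911162)) (np.float64(414.8214228134388), np.float64(167.00862618157748))
0.075 (np.float64(409.2555664664725), np.float64(233.16462129110656)) (np.float64(411.5193344055849), np.float64(189.38925841868985))
share [-0.0109 -0.0022  0.3355]
(np.float64(317.0624932258852), np.float64(214.2694652763594)) (np.float64(318.8701288290517), np.float64(250.80094629787976))
```

View pics/w9.png

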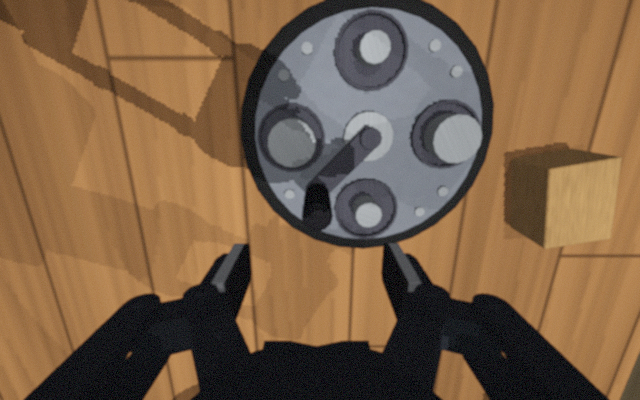

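All four weights stand in their dishes: slim at (375,47) and (369,213), wide at (457,138) and (292,140). The handle top at (316,214) is where it was predicted, centred between the fingers. Lowering to grip it gently, then computing the circle steps.

>>> apply_moves:
  xyz:
    - [-0.011, -0.002, 0.05]
    - [0, 0, 0.1]
    - [0, 0, 0.1]
    - [0, 0, 0.085]
    - [0, 0, 0]
    - [0, 0, 0]
    - [0, 0, 0]
  rot:
    - [0, 0, 0]
    - [0, 0, 0]
    - [0, 0, 0]
    - [0, 0, 0]
    - [0, 0, 0]
    - [0, 0, 0]
    - [0, 0, 0]
  hand: [0.6, 0.6, 0.6, 0.6, 0.6, 0.6, 0]
  force: 25

```text
clock: 20.1
position: [0.495, -0.212, 0.1013]
ee_rot: [0.001, 0.708, 0.706, 0.0]
contact_force: [-0.4, -0.5, 0.9]
width: 0.0519
gripper_force: 0.0
```

>>> apply_moves:
  xyz:
    - [0, 0, 0]
    - [0, 0, 0]
    - [0, 0, 0]
    - [0, 0, 0]
    - [0, 0, 0]
    - [0, 0, 0]
  rot:
    - [0, 0, 0]
    - [0, 0, 0]
    - [0, 0, 0]
    - [0, 0, 0]
    - [0, 0, 0]
    - [0, 0, 0]
  hand: [-1, -1, -1, -1, -1, -1]

```text
clock: 20.85
position: [0.4953, -0.2117, 0.1012]
ee_rot: [0.001, 0.708, 0.706, 0.001]
contact_force: [1.9, 1.0, 6.1]
width: 0.023
gripper_force: 26.6
```

```bash
python3 - <<'E'
from h import *
s=status.get_state();p=s['position'];M=q2m(s['ee_rot']);print(s['clock'],p,s['width'],s['gripper_force'],s['contact_force'],M.round(3).tolist())
hub=np.array([.5443,-.1588]);v=p[:2]-hub;print(np.hypot(*v),np.degrees(np.arctan2(v[1],v[0])))
st=[0,3,6]+[9]*38+[6,3];a=np.radians(226+np.cumsum(st))
P=.072*np.stack([np.sin(a),np.cos(a)],1)/.3   # tool x=world y, tool y=world x
D=np.diff(np.round(P-P[0],3),axis=0).round(3)
for i in range(0,len(D),8): print([[float(x),float(y),0] for x,y in D[i:i+8]])
E
```

```text
20.85 [ 0.49534841 -0.2116716   0.10115317] 0.02297976073482532 26.553245186805725 [1.90620792 1.04226024 6.05658845] [[0.002, 1.0, 0.003], [1.0, -0.002, -0.001], [-0.001, 0.003, -1.0]]
0.07205320625612183 -132.79530331634285
[[-0.008, 0.009, 0], [-0.016, 0.02, 0], [-0.019, 0.033, 0], [-0.014, 0.035, 0], [-0.008, 0.036, 0], [-0.002, 0.038, 0], [0.003, 0.037, 0], [0.01, 0.037, 0]]
[[0.015, 0.034, 0], [0.02, 0.032, 0], [0.025, 0.028, 0], [0.029, 0.024, 0], [0.032, 0.019, 0], [0.035, 0.014, 0], [0.037, 0.008, 0], [0.038, 0.003, 0]]
[[0.037, -0.004, 0], [0.037, -0.009, 0], [0.034, -0.015, 0], [0.032, -0.021, 0], [0.028, -0.025, 0], [0.024, -0.029, 0], [0.019, -0.032, 0], [0.014, -0.035, 0]]
[[0.008, -0.037, 0], [0.003, -0.037, 0], [-0.004, -0.038, 0], [-0.009, -0.036, 0], [-0.015, -0.035, 0], [-0.021, -0.032, 0], [-0.025, -0.028, 0], [-0.029, -0.024, 0]]
[[-0.032, -0.019, 0], [-0.035, -0.014, 0], [-0.037, -0.008, 0], [-0.038, -0.002, 0], [-0.037, 0.003, 0], [-0.036, 0.01, 0], [-0.035, 0.015, 0], [-0.032, 0.02, 0]]
[[-0.019, 0.016, 0], [-0.009, 0.009, 0]]
```

Handle gripped at radius 72 mm. Turning anticlockwise, first stretch.

>>> apply_moves:
  xyz:
    - [-0.008, 0.009, 0]
    - [-0.016, 0.02, 0]
    - [-0.019, 0.033, 0]
    - [-0.014, 0.035, 0]
    - [-0.008, 0.036, 0]
    - [-0.002, 0.038, 0]
    - [0.003, 0.037, 0]
    - [0.01, 0.037, 0]
  rot:
    - [0, 0, 0]
    - [0, 0, 0]
    - [0, 0, 0]
    - [0, 0, 0]
    - [0, 0, 0]
    - [0, 0, 0]
    - [0, 0, 0]
    - [0, 0, 0]
  hand: [-1, -1, -1, -1, -1, -1, -1, -1]

```text
clock: 21.85
position: [0.5673, -0.2286, 0.1012]
ee_rot: [0.0, 0.708, 0.707, -0.001]
contact_force: [-2.0, 0.1, 7.1]
width: 0.0233
gripper_force: 26.7
```

>>> apply_moves:
  xyz:
    - [0.015, 0.034, 0]
    - [0.02, 0.032, 0]
    - [0.025, 0.028, 0]
    - [0.029, 0.024, 0]
    - [0.032, 0.019, 0]
    - [0.035, 0.014, 0]
    - [0.037, 0.008, 0]
    - [0.038, 0.003, 0]
  rot:
    - [0, 0, 0]
    - [0, 0, 0]
    - [0, 0, 0]
    - [0, 0, 0]
    - [0, 0, 0]
    - [0, 0, 0]
    - [0, 0, 0]
    - [0, 0, 0]
  hand: [-1, -1, -1, -1, -1, -1, -1, -1]

```text
clock: 22.85
position: [0.6175, -0.1596, 0.1012]
ee_rot: [0.002, 0.708, 0.707, 0.0]
contact_force: [0.4, -2.2, 5.9]
width: 0.0232
gripper_force: 26.6
```

>>> apply_moves:
  xyz:
    - [0.037, -0.004, 0]
    - [0.037, -0.009, 0]
    - [0.034, -0.015, 0]
    - [0.032, -0.021, 0]
    - [0.028, -0.025, 0]
    - [0.024, -0.029, 0]
    - [0.019, -0.032, 0]
    - [0.014, -0.035, 0]
  rot:
    - [0, 0, 0]
    - [0, 0, 0]
    - [0, 0, 0]
    - [0, 0, 0]
    - [0, 0, 0]
    - [0, 0, 0]
    - [0, 0, 0]
    - [0, 0, 0]
  hand: [-1, -1, -1, -1, -1, -1, -1, -1]

```text
clock: 23.85
position: [0.5666, -0.0911, 0.1012]
ee_rot: [0.001, 0.708, 0.707, 0.001]
contact_force: [1.7, -0.7, 6.3]
width: 0.0232
gripper_force: 26.6
```

>>> apply_moves:
  xyz:
    - [0.008, -0.037, 0]
    - [0.003, -0.037, 0]
    - [-0.004, -0.038, 0]
    - [-0.009, -0.036, 0]
    - [-0.015, -0.035, 0]
    - [-0.021, -0.032, 0]
    - [-0.025, -0.028, 0]
    - [-0.029, -0.024, 0]
  rot:
    - [0, 0, 0]
    - [0, 0, 0]
    - [0, 0, 0]
    - [0, 0, 0]
    - [0, 0, 0]
    - [0, 0, 0]
    - [0, 0, 0]
    - [0, 0, 0]
  hand: [-1, -1, -1, -1, -1, -1, -1, -1]

```text
clock: 24.85
position: [0.4865, -0.1187, 0.1012]
ee_rot: [0.001, 0.708, 0.706, 0.001]
contact_force: [3.0, 0.4, 5.8]
width: 0.0233
gripper_force: 26.6
```

>>> apply_moves:
  xyz:
    - [-0.032, -0.019, 0]
    - [-0.035, -0.014, 0]
    - [-0.037, -0.008, 0]
    - [-0.038, -0.002, 0]
    - [-0.037, 0.003, 0]
    - [-0.036, 0.01, 0]
    - [-0.035, 0.015, 0]
    - [-0.032, 0.02, 0]
  rot:
    - [0, 0, 0]
    - [0, 0, 0]
    - [0, 0, 0]
    - [0, 0, 0]
    - [0, 0, 0]
    - [0, 0, 0]
    - [0, 0, 0]
    - [0, 0, 0]
  hand: [-1, -1, -1, -1, -1, -1, -1, -1]

```text
clock: 25.85
position: [0.4873, -0.2025, 0.1011]
ee_rot: [0.0, 0.708, 0.706, 0.001]
contact_force: [1.1, 4.1, 8.8]
width: 0.0235
gripper_force: 26.8
```

>>> apply_moves:
  xyz:
    - [-0.019, 0.016, 0]
    - [-0.009, 0.009, 0]
    - [0, 0, 0]
    - [0, 0, 0]
    - [0, 0, 0]
    - [0, 0, 0]
  rot:
    - [0, 0, 0]
    - [0, 0, 0]
    - [0, 0, 0]
    - [0, 0, 0]
    - [0, 0, 0]
    - [0, 0, 0]
  hand: [-1, -1, -1, -1, -1, -1]

```text
clock: 26.6
position: [0.4953, -0.2117, 0.1011]
ee_rot: [0.001, 0.708, 0.706, 0.001]
contact_force: [2.3, 0.6, 6.8]
width: 0.0235
gripper_force: 26.7
```

Back exactly at the starting pose (0.4953, −0.2117). Letting go and rising to the earlier viewpoint to compare.

>>> apply_moves:
  xyz:
    - [0, 0, 0]
    - [0, 0, 0]
    - [0, 0, 0]
    - [0, 0, 0]
    - [0, 0, -0.05]
    - [0, 0, -0.1]
    - [0, 0, -0.1]
    - [0.011, 0.002, -0.085]
  rot:
    - [0, 0, 0]
    - [0, 0, 0]
    - [0, 0, 0]
    - [0, 0, 0]
    - [0, 0, 0]
    - [0, 0, 0]
    - [0, 0, 0]
    - [0, 0, 0]
  hand: [0.6, 0.6, 0.6, 0.6, 0.6, 0.6, 0.6, 0.6]

```text
clock: 27.6
position: [0.4952, -0.2085, 0.2031]
ee_rot: [0.001, 0.708, 0.706, 0.0]
contact_force: [0.1, 0.5, 0.8]
width: 0.0682
gripper_force: 0.0
```

>>> apply_moves:
  xyz:
    - [0, 0, 0]
    - [0, 0, 0]
    - [0, 0, 0]
    - [0, 0, 0]
  rot:
    - [0, 0, 0]
    - [0, 0, 0]
    - [0, 0, 0]
    - [0, 0, 0]
  hand: [0.6, 0.6, 0.6, 0.6]

```text
clock: 28.1
position: [0.4943, -0.208, 0.1997]
ee_rot: [-0.001, 0.708, 0.706, -0.0]
contact_force: [0.1, 0.2, -0.3]
width: 0.0679
gripper_force: 0.0
```

```bash
python3 - <<'E'
from h import *
s=status.get_state();print(s['clock'],s['position'],s['contact_force'])
w=grab('wrist','w10');a=cv2.imread('pics/w9.png');b=cv2.imread('pics/w10.png')
d=cv2.absdiff(a,b).max(2)[:245];print('changed px',(d>40).sum(),'of',d.size)
ga,gb=[cv2.cvtColor(x,cv2.COLOR_BGR2GRAY) for x in(a,b)]
for n,(u,v,r,h) in dict(slimB=(373,45,38,40),slim0=(369,210,30,28),wideA=(457,138,38,40),wide0=(292,140,34,36),handle=(316,205,22,24),carton=(560,200,50,50)).items():
    T=ga[max(v-h,0)+5:v+h-5,u-r+5:u+r-5].copy();y0=max(v-h-15,0);x0=u-r-15
    m=cv2.matchTemplate(gb[y0:v+h+15,x0:u+r+15],T,cv2.TM_CCOEFF_NORMED);_,k,_,l=cv2.minMaxLoc(m)
    print(n,round(k,3),'shift',l[0]+x0-(u-r+5),l[1]+y0-(max(v-h,0)+5))
E
```

```text
28.1 [ 0.49432948 -0.20800507  0.19969762] [ 0.11105159  0.17520941 -0.28001588]
changed px 1955 of 156800
slimB 0.988 shift 1 -1
slim0 0.994 shift 1 0
wideA 0.99 shift 2 0
wide0 0.974 shift 1 -1
handle 0.976 shift 1 0
carton 0.996 shift 2 0
```

Every weight and the handle match the picture from before the turn to within 2 px, the same shift the fixed carton shows. Handing in.

```bash
python3 -c "
from rig import job
print(job.sign_off())"
```

```text
the job is handed in; nothing more can be done
None
```

The job is handed in at about 28 s: slim and wide weights stand across from their twins and the wheel made one full turn, its handle back where it began, all checked numerically against the picture from before the turn; I viewed 11 pictures, one over the limit of 10.

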